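# Seat the horned bench anvil in its cradle

### The job

Put the small horned steel bench anvil back in its wooden cradle: upright, horn in the narrow end of the recess, sitting flat and square on the cork at the bottom, ready to be hammered on. Lower it in gently rather than dropping or forcing it, let go, and leave the other things on the bench where they are.

Things in the scene. Friction and masses are not known exactly. Their poses are not given: they have to be found in the camera images.
- anvil: Loose dark-steel bench anvil, 0.5-0.7 kg, upright: a block 60 (x) by 40 (y) by 28 mm high with, on its +x end, a round-topped horn 26 long, 24 wide, 26 high. Origin: centre of the block's underside (horn left out), so it spans x -30 to +56 mm; z up. Centre of mass 10 mm towards the horn. Grip the block's y sides high up: when seated only its top 16 mm stands above the cradle's rim.
- cradle: Wooden cradle screwed to the bench, 150 (x) by 100 (y) by 20 mm high, with one cork-floored recess 12 mm deep shaped like the anvil's outline plus 2.5 mm all round: a wide part 65 by 45 mm and, on its +x end, a narrow part 26 long, 29 wide. The anvil fits only one way round. Origin: centre of the underside, z up.
- pocket (a point): Point on the recess's cork floor at the centre of its wide part, 8 mm above the bench, 12 mm below the rim, 13 mm to -x of the cradle's origin. Axes as the cradle's: +x towards the narrow end, z up. The seated anvil's origin and axes coincide with these.
- plain_block: Bystander: plain flat dark-steel block without a horn, 50 by 50 by 18 mm, loose. Origin under its centre.
- pliers: Bystander: pair of jewellery pliers with blue handles lying flat, about 140 mm long (handles to -x), 60 mm wide, 14 mm high, loose. Origin at bench level under the pivot.
- dish: Bystander: white china dish with pearls, 88 mm across, 24 mm high, loose. Origin under its centre.
- jar: Bystander: amber glass jar with a metal cap, 52 mm across, 65 mm high, loose. Origin under its centre.
There are look-alikes about, which are no part of the job. Of the things like the cradle, leave any that is blue, pink or white; of the rest the larger one is meant.

How it is judged:
By the outcome, as a careful person would: the job done as asked, in the order asked, and still so for the second after the job is handed in, with the robot touching nothing.
It also fails if it takes over 38 s, if anything falls off the work surface, if the arm or the gripper's body presses on something with over 40 N, if the wrist force passes 120 N, or if a joint passes its speed limit or range.

### The arm

A 6-joint arm with a two-finger parallel gripper is mounted at the origin on the work surface. World frame = base frame: x ahead of the robot, y to its left, z up, the work surface at z = 0. Lengths are in m, angles in rad, forces in N, time in s.
With the tool pointing down it reaches from about 0.35 to 0.775 m from the base axis. Payload 7.3 kg.
Tool frame: the origin (TCP) lies between the finger pads; the fingertips stand 22 mm ahead of it and the grasp point (between the pads) lies 3 mm ahead of it; z points along the fingers, y is the line along which they close (so a half turn about z gives the same grasp; the last joint's range is limited). The gripper opens to 92 mm and grips with 3 to 60 N. Pads are 19 mm wide; open, the fingers measure 130 mm over their backs; the gripper's body (75 mm by 190 mm) begins 47 mm behind the grasp point.
Start: joints at [-1.443, 0.342, 1.524, -0, 1.275, -0.146], TCP at [0.142, -0.505, 0.249] pointing down, gripper open.
Joint ranges: [-2.53, 2.53], [-0.77, 2.02], [0.04, 2.7], [-1, 4.14], [0.28, 2.66], [-3.11, 3.11]. Speed limits (rad/s): [2.57, 2.57, 3.14, 3.14, 3.14, 3.14].

### API

Orientations are given as a 3x3 rotation matrix whose columns are the frame's x, y, z axes.
In Python, from workcell import r gives the robot as it stands. The module is installed in compiled form; this text tells all that it offers.
- The arm moves only by the tool send_rows, never from a script. Its argument "motion" is text: rows parted by semicolons, each of 7 numbers parted by spaces: the shift along the tool's x, y, z in mm, then the turn, a rotation vector about the tool's x, y, z in degrees, then the finger opening in mm, from 0 to 91.8. A call has 1 to 20 rows; each row is the pose to reach, as a shift and turn from the pose commanded when the call began, along the tool's axes at that moment; what a row does not reach only later rows make up. A row lasts 1/8 s, in which the tool goes at most 62.5 mm and 10.7 degrees, less where a joint would pass 70% of its speed; a pose out of reach is approached as far as the arm can. A call with a gripper value outside its range is refused whole. The fingers move at their own pace and stop on an object; "grip_force" is the grip in N (left out, the last holds). Time passes only in rows, so rows that repeat a pose let the fingers close. It gives the time, the measured TCP pose, the force, the opening and the grip force at its end, in the units of the state.
- r.read_state(): the state, without advancing time (a new reading comes with each control period).
- r.get_image(name): name is "scene" or "top" or "wrist"; returns a dict with "img" (420x560x3 uint8, red, green, blue), "intrinsics" (3x3 intrinsics, pixels), "cam_to_world" (4x4, takes a point from camera to world coordinates). Camera axes: x right, y down, z forward; pixel columns grow to the right and rows downward; lengths in m; the calibration is good to about 2 mm. A picture is of the moment at which its call begins. There is no depth.
- r.finish_job(): hands the job in; it is judged then, once.
Trained networks look in the newest picture that a camera, given by its name, has taken for a name from the list of things; names that differ only in an ending like _2 or _b are one class to them, and where a whole thing is asked for, a point or a joint stands for the part that bears it (a point fixed in the world has none). Each returns a list of dicts, best first, with "conf" (0 to 1); they miss things now and then, are a little off and sometimes report something else, mostly with a low value. They report only what shows in the picture. A call takes as long as a camera call. They do not tell look-alikes from the thing itself.
- r.search_frame(camera, query): "extent" ([left, top, right, bottom] in pixels, round what is visible of it).
- r.landmark_of(camera, query): "location" ([column, row] in pixels: a listed point, or the origin of a listed thing).
The state is a dict: "time": time; "joint_pos": joint angles; "joint_vel": joint speeds; "tau": joint torques, N m; "eef_pos": TCP position; "eef_rot": TCP orientation; "ft_force": force on the tool from outside, world axes, zero at the start; "torque": the same for the moment, N m; "width": finger opening in m; "grip_force": force on a finger pad.
Only numpy, scipy, OpenCV 4.12 (cv2) and the standard library are available. Lean on these libraries where they do the work, as an engineer would, in place of code of your own. Each camera call takes 0.05 s, during which the arm holds its last target. There are 200 camera calls.

## Working session

There is one attempt and no reset: what is moved stays moved. The work goes in short steps, Python scripts to look and compute and a tool call to move; the robot and the scene stay as the last step left them, time stands still between calls to the robot, and variables do not carry over. Pictures are saved under pics/ and viewed, at most 10 in all, crops included, and the job is handed in when it is done.

Besides the shell and the picture viewer there is one more tool, called as a command line: name --argument value ..., lists and objects as JSON in quotes. send_rows: Moves the arm, as the interface text tells. Its arguments: {"type":"object","properties":{"motion":{"type":"string"},"grip_force":{"type":"number"}},"required":["motion"]}

```bash
mkdir -p pics; cat > h.py <<'E'
from workcell import r
import numpy as np, cv2
def shot(c,fn=None):
    d=r.get_image(c)
    if fn: cv2.imwrite('pics/'+fn,d['img'][:,:,::-1])
    return d
def proj(d,p,z):
    K=d['intrinsics'];T=d['cam_to_world']
    v=T[:3,:3]@np.linalg.inv(K)@np.array([p[0],p[1],1.]);o=T[:3,3]
    return (o+v*(z-o[2])/v[2])
def pix(d,P):
    T=np.linalg.inv(d['cam_to_world']);q=d['intrinsics']@(T[:3,:3]@np.array(P)+T[:3,3]);return q[:2]/q[2]
E
python3 - <<'E'
from h import *
np.set_printoptions(precision=3,suppress=True)
for c in ['top','scene']:
    d=shot(c,c+'0.png'); print(c,d['cam_to_world'][:3,3])
    for q in ['anvil','cradle','pocket','plain_block']:
        for e in r.search_frame(c,q)[:4]: print(q,'ext',np.round(e['extent']),round(e['conf'],2))
        for e in r.landmark_of(c,q)[:4]: print(q,'loc',np.round(e['location'],1),round(e['conf'],2),proj(d,e['location'],.008 if q=='pocket' else 0))
print(r.read_state()['time'],r.read_state()['eef_rot'])
E
```

```text
top [0.374 0.019 1.76 ]
anvil ext [415. 204. 439. 246.] 0.66
anvil ext [222. 209. 243. 232.] 0.6
anvil loc [230.4 225.5] 0.84 [0.533 0.176 0.   ]
cradle ext [337. 277. 380. 324.] 0.88
cradle ext [277. 208. 301. 245.] 0.73
cradle ext [343. 146. 372. 188.] 0.65
cradle ext [321. 211. 354. 261.] 0.64
cradle loc [384.7 245.6] 0.96 [ 0.455 -0.332  0.   ]
cradle loc [356.  301.2] 0.83 [ 0.275 -0.231  0.   ]
cradle loc [290.4 227.5] 0.82 [ 0.522 -0.022  0.   ]
cradle loc [335.3 234.6] 0.81 [ 0.495 -0.17   0.   ]
pocket ext [342. 148. 373. 188.] 0.97
pocket ext [341. 278. 380. 323.] 0.91
pocket ext [373. 228. 399. 263.] 0.73
pocket ext [319. 211. 356. 260.] 0.59
pocket loc [356.4 171.9] 0.92 [ 0.702 -0.246  0.008]
pocket loc [362.6 310.2] 0.78 [ 0.246 -0.25   0.008]
pocket loc [288.1 227.5] 0.77 [ 0.521 -0.014  0.008]
plain_block ext [278. 259. 296. 282.] 0.56
plain_block loc [284.2 270.8] 0.56 [0.38  0.002 0.   ]
scene [ 1.142 -0.577  0.986]
anvil ext [319. 173. 335. 200.] 0.66
anvil loc [329.  183.1] 0.97 [0.531 0.184 0.   ]
anvil loc [244.5 187.5] 0.55 [ 0.384 -0.006 -0.   ]
cradle ext [11
[... 306 characters left out ...]
 [253.9 318.3] 0.72 [ 0.713 -0.251  0.   ]
pocket ext [139. 242. 180. 287.] 0.98
pocket ext [252. 196. 304. 236.] 0.96
pocket ext [187. 211. 257. 271.] 0.91
pocket ext [220. 282. 295. 357.] 0.77
pocket loc [216.3 235.4] 0.87 [ 0.473 -0.172  0.008]
pocket loc [158.1 262. ] 0.85 [ 0.444 -0.328  0.008]
pocket loc [271.3 214.2] 0.69 [ 0.513 -0.02   0.008]
pocket loc [251.6 311.7] 0.66 [ 0.7   -0.247  0.008]
plain_block ext [234. 178. 253. 198.] 0.81
plain_block loc [240.7 190. ] 0.82 [ 0.385 -0.02   0.   ]
plain_block loc [336.1 277.2] 0.44 [ 0.762 -0.033  0.   ]
plain_block loc [139.4 322.1] 0.24 [ 0.549 -0.447  0.   ]
0.9 [[ 0.963  0.27  -0.   ]
 [ 0.27  -0.963 -0.   ]
 [-0.     0.    -1.   ]]
```

View pics/top0.png

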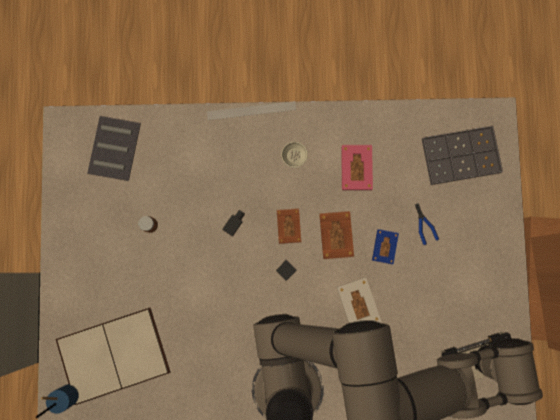

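View pics/scene0.png

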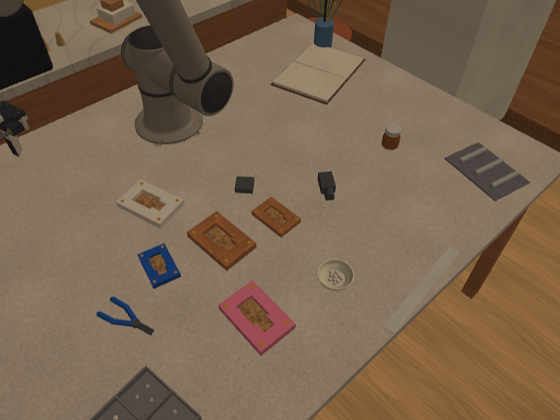

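The views show five cradles. In top-view pixels they are pink (357,167), blue (386,246), white (359,302), small wooden (289,226) and larger wooden (337,235). The larger wooden one fits, because the coloured ones are excluded and it is bigger than the one at (289,226). The anvil with its horn is at (233,223) and the plain block at (287,270). I'll confirm this in a crop.

```bash
python3 - <<'E'
import cv2
a=cv2.imread('pics/scene0.png')[165:275,180:340]
cv2.imwrite('pics/crop0.png',cv2.resize(a,None,fx=5,fy=5,interpolation=cv2.INTER_CUBIC))
E
```

```text
(no output)
```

View pics/crop0.png

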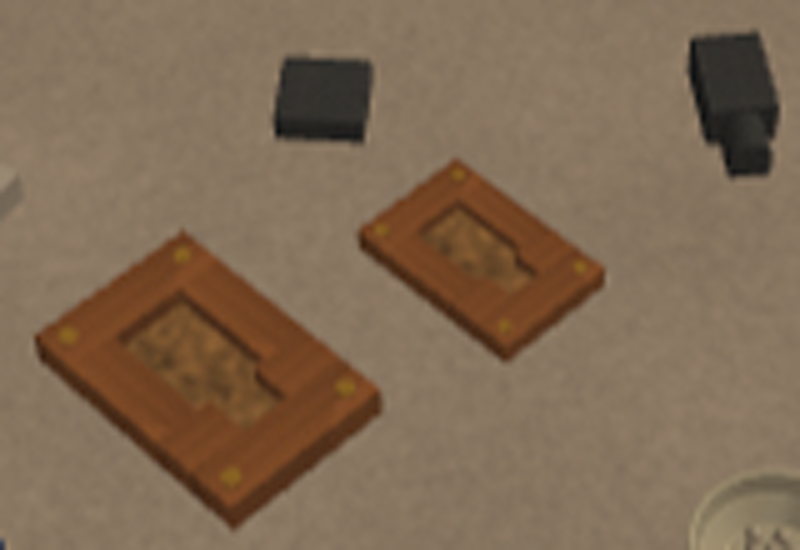

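send_rows --motion "54 -28 0 0 0 0 90; 108 -56 0 0 0 0 90; 162 -84 0 0 0 0 90; 216 -112 0 0 0 0 90; 270 -140 0 0 0 0 90; 324 -168 0 0 0 0 90; 378 -196 0 0 0 0 90; 430 -225 0 0 0 0 90; 430 -225 0 0 0 0 90; 430 -225 0 0 0 0 90; 430 -225 0 0 0 0 90"

```text
time: 2.28
eef_pos: [0.4944, -0.1736, 0.2488]
eef_rot: [[0.963, 0.269, -0.0], [0.269, -0.963, -0.0], [-0.0, 0.0, -1.0]]
ft_force: [0.3, -0.1, -0.3]
width: 0.0898
grip_force: 0.0
```

The crop shows the larger wooden cradle at lower left (crop 210,380) with its narrow end to the lower right, the smaller wooden one at (480,260), the hornless plain block at (325,100), and the horned anvil at (735,100). The larger wooden cradle is the one to use. Next I'll view it with the wrist camera.

```bash
python3 - <<'E'
from h import *
np.set_printoptions(precision=3,suppress=True)
d=shot('wrist','w1.png'); np.save('w1.npy',d,allow_pickle=True)
print(d['cam_to_world'])
for q in ['cradle','pocket']:
    for e in r.landmark_of('wrist',q)[:3]: print(q,e['location'],round(e['conf'],2),proj(d,e['location'],.008 if q=='pocket' else 0))
E
```

```text
[[ 0.268 -0.92  -0.287  0.573]
 [-0.963 -0.256 -0.08  -0.152]
 [ 0.     0.298 -0.955  0.385]
 [ 0.     0.     0.     1.   ]]
cradle [392.3, 247.2] 0.92 [ 0.448 -0.33   0.   ]
cradle [155.3, 115.7] 0.72 [ 0.526 -0.018  0.   ]
cradle [279.5, 182.7] 0.61 [ 0.49  -0.172  0.   ]
pocket [394.2, 251.7] 0.97 [ 0.446 -0.33   0.008]
pocket [151.8, 123.6] 0.81 [ 0.518 -0.019  0.008]
pocket [284.2, 361.1] 0.68 [ 0.251 -0.244  0.008]
```

View pics/w1.png

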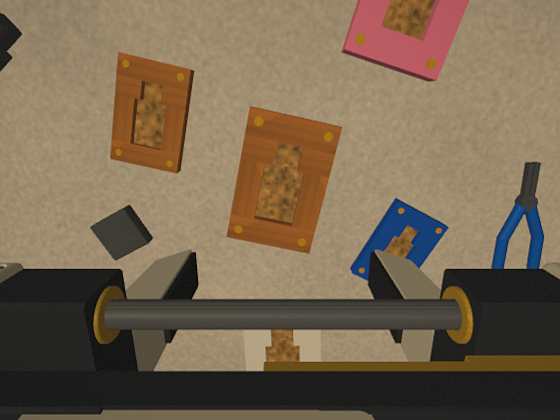

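The wrist view shows the larger wooden cradle centred at (285,180), with the narrow end of its recess pointing up at (287,150). I'll move over to the anvil.

send_rows --motion "22 -55 0 0 0 0 90; 44 -110 0 0 0 0 90; 66 -165 0 0 0 0 90; 88 -220 0 0 0 0 90; 110 -275 0 0 0 0 90; 131 -327 0 0 0 0 90; 131 -327 0 0 0 0 90; 131 -327 0 0 0 0 90; 131 -327 0 0 0 0 90"

```text
time: 3.55
eef_pos: [0.533, 0.176, 0.2488]
eef_rot: [[0.963, 0.268, -0.0], [0.268, -0.963, -0.0], [-0.0, 0.0, -1.0]]
ft_force: [0.6, -0.8, 0.3]
width: 0.0898
grip_force: 0.0
```

```bash
cat >> h.py <<'E'
from scipy.optimize import minimize
def box(x0,x1,y0,y1,z0,z1): return np.array([[x,y,z] for x in(x0,x1) for y in(y0,y1) for z in(z0,z1)])
CR=[box(-.075,.075,-.05,.05,0,.02)]
a=np.linspace(0,np.pi,9)
AN=[box(-.03,.03,-.02,.02,0,.028),np.array([[x,.012*np.cos(t),.014+.012*np.sin(t)] for x in(.03,.056) for t in a]+[[x,y,0] for x in(.03,.056) for y in(-.012,.012)])]
def render(d,parts,p,S,sh,z=0):
    m=np.zeros((sh[0]*S,sh[1]*S),np.uint8);c,s=np.cos(p[2]),np.sin(p[2])
    T=np.linalg.inv(d['cam_to_world'])
    for P in parts:
        W=np.c_[c*P[:,0]-s*P[:,1]+p[0],s*P[:,0]+c*P[:,1]+p[1],P[:,2]+z]
        q=(d['intrinsics']@(T[:3,:3]@W.T+T[:3,3:])).T;q=(q[:,:2]/q[:,2:]+.5)*S-.5
        h=cv2.convexHull(q.astype(np.float32))
        cv2.fillConvexPoly(m,np.round(h*16).astype(np.int32),255,shift=4)
    return m
def fit(d,mask,parts,p0,z=0):
    S=4;M=cv2.resize(mask,None,fx=S,fy=S,interpolation=cv2.INTER_LINEAR)>127
    f=lambda p:np.count_nonzero((render(d,parts,p,S,mask.shape,z)>0)!=M)
    p=np.array(p0,float)
    for k in (1,.3):
        o=minimize(f,p,method='Nelder-Mead',options=dict(initial_simplex=[p,p+[.01*k,0,0],p+[0,.01*k,0],p+[0,0,.1*k]],xatol=1e-5,fatol=1));p=o.x
    return p,o.fun/M.sum()
def comp(mask,px):
    mask=cv2.morphologyEx(mask.astype(np.uint8)*255,cv2.MORPH_CLOSE,np.ones((3,3)))
    n,l,s,c=cv2.connectedComponentsWithStats(mask)
    x,y=map(int,px);i=l[y,x];m=((l==i)*255).astype(np.uint8)
    cs,_=cv2.findContours(m,cv2.RETR_EXTERNAL,cv2.CHAIN_APPROX_NONE);cv2.drawContours(m,cs,-1,255,-1);return m,s[i]
E
python3 - <<'E'
from h import *
np.set_printoptions(precision=4,suppress=True)
d=np.load('w1.npy',allow_pickle=True).item()
hsv=cv2.cvtColor(d['img'],cv2.COLOR_RGB2HSV)
for px in [(240,190),(260,120),(310,230),(400,100),(350,350//2)]: print(px,hsv[px[1],px[0]])
m,s=comp(hsv[:,:,1]>125,(245,190)); print(s)
p,c=fit(d,m,CR,[.49,-.172,.05]); print('cradle',p,np.degrees(p[2]),c)
d=shot('wrist','w2.png'); np.save('w2.npy',d,allow_pickle=True)
for e in r.landmark_of('wrist','anvil')[:3]: print(e['location'],round(e['conf'],2),proj(d,e['location'],0))
for e in r.search_frame('wrist','anvil')[:3]: print(e)
E
```

```text
(240, 190) [ 14 195 132]
(260, 120) [ 20 224 163]
(310, 230) [ 14 190 146]
(400, 100) [ 19  77 166]
(350, 175) [ 18  78 161]
[  227   106   115   148 11775]
cradle [ 0.4927 -0.1728  0.0565] 3.2391205204323303 0.010239070893224908
[287.1, 182.9] 0.69 [0.5307 0.1694 0.    ]
{'extent': [256.0, 146.1, 334.3, 216.1], 'conf': 0.87}
```

View pics/w2.png

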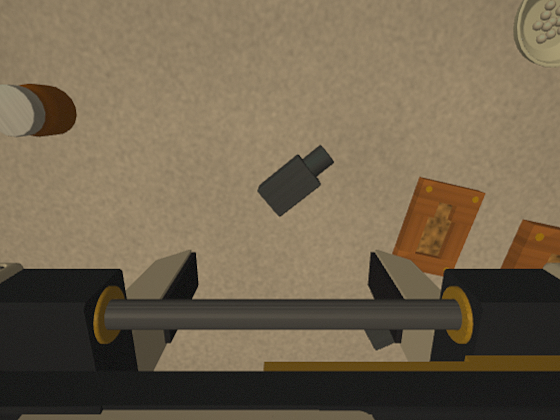

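The anvil is upright with its block at (288,187) and its horn to the upper right at (322,157). The cradle fit is tight, with a 1% mismatch. Now I'll fit the anvil.

```bash
python3 - <<'E'
from h import *
np.set_printoptions(precision=4,suppress=True)
d=np.load('w2.npy',allow_pickle=True).item()
g=cv2.cvtColor(d['img'],cv2.COLOR_RGB2HSV)[:,:,2]
print(g[185,285],g[158,320],g[100,200])
m,s=comp(g<100,(285,185)); print(s)
p,c=fit(d,m,AN,[.531,.170,-.6]); print('anvil',p,np.degrees(p[2]),c)
st=r.read_state();R=st['eef_rot'];t=st['eef_pos'];print('t',st['time'],'q',st['joint_pos'])
a=p[2];print('block-to-tool-turn about tool z (deg):',-np.degrees(a)+np.degrees(np.arctan2(R[1,0],R[0,0])))
print('shift',R.T@(np.array([p[0],p[1],.02])-t)*1000)
print('com pt',R.T@(np.array([p[0]+.01*np.cos(a),p[1]+.01*np.sin(a),.02])-t)*1000)
E
```

```text
58 60 151
[ 257  145   77   71 2610]
anvil [ 0.532   0.1681 -0.6123] -35.08202121927454 0.04408947217166395
t 3.7 q [ 0.1833  0.4089  1.4216 -0.0002  1.3109  1.4823]
block-to-tool-turn about tool z (deg): 50.65756685315887
shift [ -3.2582   7.7187 228.8586]
com pt [  3.0813  15.4524 228.8612]
```

send_rows --motion "1 3 30 0 0 10 90; 2 6 60 0 0 20 90; 3 10 90 0 0 30 90; 3 13 90 0 0 40 90; 3 15.5 90 0 0 50.5 90; 3 15.5 90 0 0 50.5 90; 3 15.5 90 0 0 50.5 90; 3 15.5 90 0 0 50.5 90"

```text
time: 4.7
eef_pos: [0.5399, 0.1635, 0.1588]
eef_rot: [[0.822, -0.569, 0.0], [-0.569, -0.822, 0.0], [0.0, -0.0, -1.0]]
ft_force: [-0.2, 0.1, 0.1]
width: 0.0898
grip_force: 0.0
```

```bash
python3 - <<'E'
from h import *
np.set_printoptions(precision=4,suppress=True)
d=shot('wrist','w3.png'); np.save('w3.npy',d,allow_pickle=True)
g=cv2.cvtColor(d['img'],cv2.COLOR_RGB2HSV)[:,:,2]
q=pix(d,[.532,.168,.028]); print(q)
m,s=comp(g<100,q); print(s)
p,c=fit(d,m,AN,[.532,.168,-.61]); print('anvil',p,np.degrees(p[2]),c)
st=r.read_state();R=st['eef_rot'];t=st['eef_pos'];print(st['time'],t)
a=p[2];print('turn',-np.degrees(a)+np.degrees(np.arctan2(R[1,0],R[0,0])))
print('com pt',R.T@(np.array([p[0]+.01*np.cos(a),p[1]+.01*np.sin(a),.0365])-t)*1000)
im=d['img'].copy();rm=render(d,AN,p,1,g.shape)
for mm,col in((m,(0,255,0)),(rm,(255,0,0))):
    cs,_=cv2.findContours(mm,0,1);cv2.drawContours(im,cs,-1,col,1)
cv2.imwrite('pics/o3.png',im[:,:,::-1])
E
```

```text
[283.8317 219.4101]
[ 260  150   48  102 4214]
anvil [ 0.5317  0.1686 -0.6124] -35.089088338057294 0.03567190744586176
4.75 [0.5399 0.1636 0.1588]
turn 0.36373780206378825
com pt [  0.3741   0.681  122.3058]
```

View pics/o3.png

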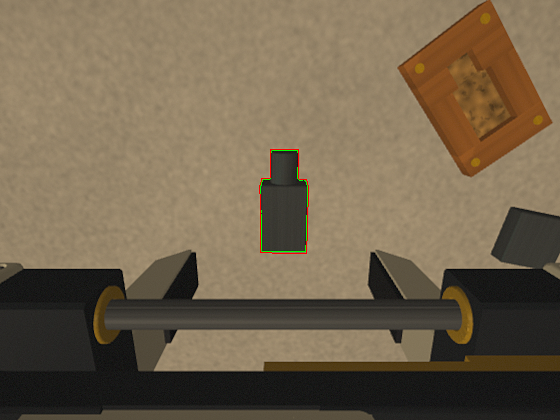

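The overlay fits the anvil closely, with the block at (284,217) and the horn at (284,165). Both measurements agree within 1 mm, so I'll descend and grip.

send_rows --motion "0.4 0.7 50 0 0 0.4 90; 0.4 0.7 95 0 0 0.4 90; 0.4 0.7 115 0 0 0.4 90; 0.4 0.7 122 0 0 0.4 90; 0.4 0.7 122 0 0 0.4 90; 0.4 0.7 122 0 0 0.4 60; 0.4 0.7 122 0 0 0.4 46; 0.4 0.7 122 0 0 0.4 42; 0.4 0.7 122 0 0 0.4 34; 0.4 0.7 122 0 0 0.4 30; 0.4 0.7 122 0 0 0.4 30; 0.4 0.7 122 0 0 0.4 30; 0.4 0.7 122 0 0 0.4 30; 0.4 0.7 122 0 0 0.4 30" --grip_force 35

```text
time: 6.5
eef_pos: [0.5398, 0.1628, 0.0367]
eef_rot: [[0.817, -0.577, -0.0], [-0.577, -0.817, -0.0], [0.0, 0.0, -1.0]]
ft_force: [-0.4, 0.5, 0.6]
width: 0.0396
grip_force: 35.0
```

send_rows --motion "0 0 -20 0 0 0 30; 0 0 -65 0 0 0 30; 0 0 -115 0 0 0 30; 13 25 -115 0 0 -3 30; 38 76 -115 0 0 -10 30; 63 127 -115 0 0 -17 30; 89 178 -115 0 0 -24 30; 114 228 -115 0 0 -31 30; 139 278 -115 0 0 -37 30; 153 303 -115 0 0 -38.5 30; 153 303 -115 0 0 -38.5 30; 153 303 -115 0 0 -38.5 30; 153 303 -115 0 0 -38.5 30"

```text
time: 8.12
eef_pos: [0.49, -0.1719, 0.1514]
eef_rot: [[0.998, 0.058, -0.001], [0.058, -0.998, 0.001], [-0.001, -0.001, -1.0]]
ft_force: [-0.4, 0.3, -5.9]
width: 0.0399
grip_force: 35.0
```

```bash
python3 - <<'E'
from h import *
np.set_printoptions(precision=4,suppress=True)
d=shot('wrist','w4.png'); np.save('w4.npy',d,allow_pickle=True)
st=r.read_state();R=st['eef_rot'];t=st['eef_pos'];print(st['time'],t,R[:,0],st['ft_force'])
a=np.arctan2(R[1,0],R[0,0]);o=t-.01*R[:,0]
im=d['img'].copy();sh=im.shape[:2]
for prt,p,z,col in((AN,[o[0],o[1],a],t[2]-.0367,(255,0,0)),(CR,[.4927,-.1728,.0565],0,(0,255,0))):
    cs,_=cv2.findContours(render(d,prt,p,1,sh,z),0,1);cv2.drawContours(im,cs,-1,col,1)
cv2.imwrite('pics/o4.png',im[:,:,::-1])
E
```

```text
8.175 [ 0.4901 -0.172   0.1515] [ 0.9983  0.0587 -0.0005] [ 0.1026  0.4503 -4.8736]
```

View pics/o4.png

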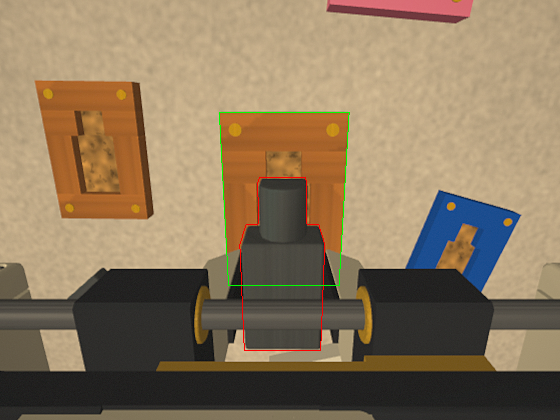

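The red anvil and green cradle predictions both overlay well: anvil horn at (283,205), cradle top edge at row 113. I'll check both numerically in this view.

```bash
python3 - <<'E'
from h import *
np.set_printoptions(precision=4,suppress=True)
d=np.load('w4.npy',allow_pickle=True).item()
hsv=cv2.cvtColor(d['img'],cv2.COLOR_RGB2HSV)
st=r.read_state();R=st['eef_rot'];t=st['eef_pos'];a=np.arctan2(R[1,0],R[0,0]);o=t-.01*R[:,0]
def mfit(mask,valid,parts,p0,z):
    S=4;up=lambda u:cv2.resize(u.astype(np.uint8)*255,None,fx=S,fy=S)>127
    M,V=up(mask),up(valid);f=lambda p:np.count_nonzero(((render(d,parts,p,S,mask.shape,z)>0)!=M)&V)
    p=np.array(p0,float)
    for k in(1,.4): 
        q=minimize(f,p,method='Nelder-Mead',options=dict(initial_simplex=[p,p+[.006*k,0,0],p+[0,.006*k,0],p+[0,0,.06*k]],xatol=1e-5,fatol=1));p=q.x
    return p,q.fun/S/S
V=np.zeros(hsv.shape[:2],bool);V[95:245,190:375]=1
dark=(hsv[:,:,2]<100)&(hsv[:,:,1]<110)
an=render(d,AN,[o[0],o[1],a],1,V.shape,t[2]-.0367)>0
Vc=V&~(cv2.dilate(an.astype(np.uint8),np.ones((9,9)))>0)
C,c=mfit((hsv[:,:,1]>125),Vc,CR,[.4927,-.1728,.0565],0);print('cradle',C,c)
Va=np.zeros_like(V);Va[160:250,225:345]=1
A,c2=mfit((hsv[:,:,2]<85)&(hsv[:,:,1]<120),Va,AN,[o[0],o[1],a],t[2]-.0367);print('anvil',A,c2,'pred',o,a)
rel=R[:2,:2].T@(A[:2]-t[:2]);print('anvil in tool mm',rel*1000)
cr=np.array([[np.cos(C[2]),np.sin(C[2])]]);P=C[:2]-.013*cr[0];print('need shift mm (vision)',R[:2,:2].T@(P-A[:2])*1000,'(pred)',R[:2,:2].T@(P-o[:2])*1000,'turn',np.degrees(a-C[2]))
E
```

```text
cradle [ 0.4929 -0.1727  0.0568] 68.0
anvil [ 0.4793 -0.1731  0.0596] 143.875 pred [ 0.4802 -0.1725  0.1515] 0.0587520142701013
anvil in tool mm [-10.8928   0.527 ]
need shift mm (vision) [0.5613 0.3357] (pred) [-0.3315  0.8627] turn 0.10903288352462177
```

send_rows --motion "0.1 0.6 30 0 0 0.1 30; 0.1 0.6 60 0 0 0.1 30; 0.1 0.6 80 0 0 0.1 30; 0.1 0.6 88 0 0 0.1 30; 0.1 0.6 91 0 0 0.1 30; 0.1 0.6 91 0 0 0.1 30; 0.1 0.6 91 0 0 0.1 30; 0.1 0.6 91 0 0 0.1 30"

```text
time: 9.18
eef_pos: [0.4905, -0.1738, 0.0613]
eef_rot: [[0.998, 0.056, 0.001], [0.056, -0.998, -0.001], [0.001, 0.001, -1.0]]
ft_force: [0.9, 0.3, -4.6]
width: 0.0399
grip_force: 35.0
```

send_rows --motion "0 0 1 0 0 0 30; 0 0 2 0 0 0 30; 0 0 3 0 0 0 30; 0 0 4 0 0 0 30; 0 0 5 0 0 0 30; 0 0 6 0 0 0 30; 0 0 7 0 0 0 30; 0 0 7 0 0 0 30; 0 0 7 0 0 0 30"

```text
time: 10.3
eef_pos: [0.4903, -0.1737, 0.0537]
eef_rot: [[0.998, 0.056, 0.0], [0.056, -0.998, -0.0], [0.0, 0.0, -1.0]]
ft_force: [-0.4, 0.1, -5.4]
width: 0.0396
grip_force: 35.0
```

The anvil is about 3 mm into the recess with no contact force, so I'll keep lowering slowly.

send_rows --motion "0 -0.5 1 0 0 0 30; 0 -0.5 2 0 0 0 30; 0 -0.5 3 0 0 0 30; 0 -0.5 4 0 0 0 30; 0 -0.5 5 0 0 0 30; 0 -0.5 6 0 0 0 30; 0 -0.5 7 0 0 0 30; 0 -0.5 7.5 0 0 0 30; 0 -0.5 8 0 0 0 30; 0 -0.5 8 0 0 0 30; 0 -0.5 8 0 0 0 30"

```text
time: 11.68
eef_pos: [0.4903, -0.1731, 0.0457]
eef_rot: [[0.998, 0.056, 0.0], [0.056, -0.998, -0.0], [0.0, 0.0, -1.0]]
ft_force: [1.1, -0.0, -5.7]
width: 0.0399
grip_force: 35.0
```

send_rows --motion "0 0 0.5 0 0 0 30; 0 0 0.8 0 0 0 30; 0 0 1 0 0 0 30; 0 0 1.2 0 0 0 30; 0 0 1.2 0 0 0 30; 0 0 1.2 0 0 0 30"

```text
time: 12.42
eef_pos: [0.4902, -0.1731, 0.0447]
eef_rot: [[0.998, 0.056, 0.0], [0.056, -0.998, -0.0], [0.0, 0.0, -1.0]]
ft_force: [-1.4, 1.6, -2.2]
width: 0.0396
grip_force: 35.0
```

send_rows --motion "0 0 0.2 0 0 0 30; 0 0 0.4 0 0 0 30; 0 0 0.4 0 0 0 30; 0 0 0.4 0 0 0 30"

```text
time: 12.92
eef_pos: [0.4902, -0.1731, 0.0447]
eef_rot: [[0.998, 0.056, 0.0], [0.056, -0.998, -0.0], [0.0, 0.0, -1.0]]
ft_force: [-3.1, 0.3, 4.8]
width: 0.0395
grip_force: 35.0
```

It's seated at the expected height, with the floor pushing back about 5 N beyond the anvil's weight. I'll release gently and retreat straight up.

send_rows --motion "0 0 0 0 0 0 39; 0 0 0 0 0 0 41; 0 0 0 0 0 0 43; 0 0 0 0 0 0 46; 0 0 0 0 0 0 50; 0 0 0 0 0 0 56; 0 0 0 0 0 0 62; 0 0 0 0 0 0 62; 0 0 -10 0 0 0 62; 0 0 -30 0 0 0 70; 0 0 -70 0 0 0 80; 0 0 -130 0 0 0 90; 0 0 -190 0 0 0 90; -40 0 -205 0 0 0 90; -60 0 -205 0 0 0 90; -60 0 -205 0 0 0 90; -60 0 -205 0 0 0 90" --grip_force 5

```text
time: 15.05
eef_pos: [0.4309, -0.1765, 0.2494]
eef_rot: [[0.998, 0.055, 0.001], [0.055, -0.998, -0.0], [0.001, 0.0, -1.0]]
ft_force: [0.4, 0.0, 1.0]
width: 0.0901
grip_force: 0.0
```

```bash
python3 - <<'E'
from h import *
np.set_printoptions(precision=4,suppress=True)
d=shot('wrist'); P=[.4799,-.1734,.0568]
im=d['img'].copy();sh=im.shape[:2]
g=cv2.cvtColor(im,cv2.COLOR_RGB2HSV)
UP=[q.copy() for q in AN]
for q in UP:q[:,2]=np.maximum(q[:,2],.012)
m,s=comp((g[:,:,2]<85)&(g[:,:,1]<120),pix(d,[.48,-.173,.036]));print(s)
p,c=fit(d,m,UP,P,.008);print(p,c)
print(pix(d,[P[0],P[1],.036]))
u,v=pix(d,[.4927,-.1728,.02]).astype(int)
cr=im[v-75:v+75,u-100:u+100]
cv2.imwrite('pics/f.png',cv2.resize(cr,(800,600),interpolation=cv2.INTER_CUBIC)[:,:,::-1])
E
```

```text
[ 263   82   40   87 2863]
[ 0.4806 -0.1742  0.053 ] 0.03798794865077286
[281.778  140.1877]
```

View pics/f.png

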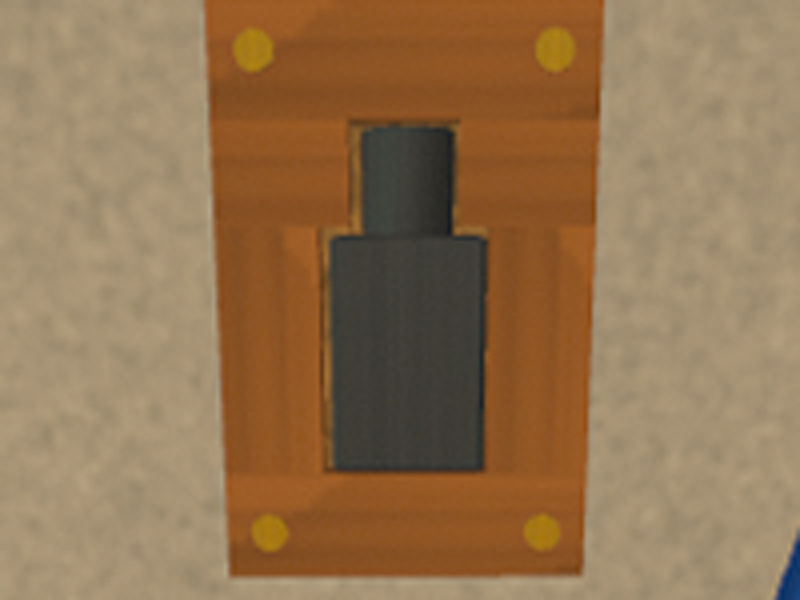

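The anvil sits square in the recess with a thin cork gap around it. The horn is in the narrow end at (405,180) and the block at (407,350). The gripper is clear, so I'll hand it in.

```bash
python3 -c "
from workcell import r
print(r.finish_job())"
```

```text
the job is handed in; nothing more can be done
None
```

The anvil is back in the larger wooden cradle, upright with its horn in the narrow end and sitting square on the cork; I let go of it, touched nothing else on the bench, and handed the job in at about 15 s of the 38 s allowed.

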